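# Open the descaler jug's push-and-turn safety cap

## Robot

A 6-joint arm with a two-finger parallel gripper is mounted at the origin on a cart in front of the work surface, level with it; the furniture and walls round the work are solid. World frame = base frame: x ahead of the robot, y to its left, z up, the work surface at z = 0. Lengths are in m, angles in rad, forces in N, time in s.
With the tool pointing down it reaches from about 0.3 to 0.775 m from the base axis. Payload 14.6 kg.
Tool frame: the origin (TCP) lies at the centre of the arm's flange, where the gripper is bolted on; the fingertips stand 199 mm ahead of it and the grasp point (between the pads) lies 180 mm ahead of it; z points along the fingers, y is the line along which they close (so a half turn about z gives the same grasp; the last joint's range is limited). The gripper opens to 94 mm and grips with 3 to 60 N. Pads are 16 mm wide; open, the fingers measure 119 mm over their backs; the gripper's body (75 mm by 177 mm) begins 78 mm behind the grasp point.
Start: joints at [-0.067, 0.3, 1.521, -0, 1.321, -0.067], TCP at [0.55, -0, 0.405] pointing down, gripper open.
Joint ranges: [-3.03, 3.03], [-0.79, 2.21], [0.23, 2.52], [-1.04, 4.18], [0, 3.07], [-2.55, 2.55]. Speed limits (rad/s): [2.22, 2.22, 2.57, 3.14, 3.14, 3.14].

## Interface

Orientations are given as [roll, pitch, yaw] about the fixed x, y, z axes, in that order (R = Rz(yaw) Ry(pitch) Rx(roll)).
In Python, from station import ctrl gives the robot as it stands. The module is installed in compiled form; this text tells all that it offers.
- The arm moves only by the tool servo_tool, never from a script. Its argument "motion" is a list of rows, each a list of 5 numbers: the closure, from 0 (fully open) to 1 (shut), then the shift along the world's x, y, z in cm, then the turn about the world's z in degrees. A call has 1 to 20 rows; each row is the pose to reach, as a shift and turn from the pose commanded when the call began; what a row does not reach only later rows make up. A row lasts 1/8 s, in which the tool goes at most 62.5 mm and 10.7 degrees, less where a joint would pass 70% of its speed; a pose out of reach is approached as far as the arm can. A call with a gripper value outside its range is refused whole. The fingers move at their own pace and stop on an object; "squeeze" is the grip in N (left out, the last holds). Time passes only in rows, so rows that repeat a pose let the fingers close. It gives the time, the measured TCP pose, the force, the opening and the grip force at its end, in the units of the state.
- ctrl.get_obs(): the state, without advancing time (a new reading comes with each control period).
- ctrl.camera(name): name is "scene" or "side" or "wrist"; returns a dict with "image" (384x512x3 uint8, red, green, blue), "fx", "fy", "cx", "cy" (pixels), "camera_from_world" (4x4, takes a point from world to camera coordinates); the wrist camera has in their place "hand_eye" (4x4, takes a point from camera to tool coordinates, whose origin is the TCP and whose axes are the flange's). Camera axes: x right, y up, looking along -z (the intrinsics and any distortion apply to the point x, -y, -z); pixel columns grow to the right and rows downward; lengths in m; the calibration is good to about 2 mm. The wrist camera is an equidistant fisheye: a pixel r from the principal point sees the ray r / f radians off the axis. A picture is of the moment at which its call begins: read the wrist's pose just before it. There is no depth.
- ctrl.hand_in(): hands the job in; it is judged then, once.
The state is a dict: "time_s": time; "qpos": joint angles; "joint_vel": joint speeds; "tau": joint torques, N m; "ee_pos": TCP position; "eef_rot": TCP orientation; "force": force on the tool from outside, world axes, zero at the start; "moment": the same for the moment, N m; "grip_width": finger opening in m; "grip_force": force on a finger pad.
Only numpy, scipy, OpenCV 4.12 (cv2) and the standard library are available. Lean on these libraries where they do the work, as an engineer would, in place of code of your own. Each camera call takes 0.05 s, during which the arm holds its last target. There are 200 camera calls.

## Task

I want to descale the moka pot: open the white jug that has the carry handle on its side. Press its push-and-turn safety cap down, and while it is down twist it counter-clockwise until it is free; then lift the cap off and finish still holding it in the gripper, level and still, centred 5 to 10 cm above the open neck. Leave the round bottle without a handle closed and do not disturb the other things on the worktop.

Things in the scene. Friction and masses are not known exactly. Their poses are not given: they have to be found in the camera images.
- jug: White plastic jug with a square body 84x84 mm and a looped carry handle on the side at its -x, reaching 77 mm from the axis and 82 mm high; wedged fast in a steel tray 96x96x28 mm that is screwed down, so it neither slides, turns nor lifts. Origin on its axis at the worktop, z up. Shoulder ends at 104 mm height, a neck 41 mm across stands above it up to the cap.
- jug_mouth (a point): Centre of the top of the jug's neck, 150 mm above the worktop, on its axis. A sprung rubber disc 22 mm across stands 7 mm above it once the cap is off (it is under the cap's top when closed).
- jug_cap_center (a point): Centre, half-way up, of the jug's ribbed grey plastic push-and-turn cap: 51 mm across, 32 mm tall, skirt 3.5 mm thick, closed top, 30 g, loose. z up, x along its two inner lugs; closed, x lies along the jug's x within 0.05 rad. Closed, this point is 144 mm above the worktop, 6 mm below jug_mouth; the skirt's lower edge is at 128 mm, the top at 160 mm.
- jug_cap: The same cap; origin on its axis at the skirt's lower edge. Unpressed it neither turns nor lifts. Pressed down 3 mm or more (travel 7 mm, spring in the neck: 6 N at the start to 11 N) and kept down, it turns counter-clockwise seen from above; it is past the catch from 0.75 rad (1.2 rad is a good turn, solid stop at about 2.3 rad), then comes straight up.
- bottle: White plastic round bottle 84 mm across without a handle, fast in a steel tray of the same kind. Origin on its axis at the worktop. To be left closed.
- bottle_cap_center (a point): The round bottle's cap, the same kind and size as the jug's; origin half-way up, 124 mm above the worktop. To be left in place.
- brush: small nail brush, 30x86x22 mm; origin at the centre of its underside; loose, a bystander to leave alone.
- glass: clear drinking glass, 80 mm across, 91 mm tall; origin at the centre of its underside; loose, a bystander to leave alone.
- mug: grey mug, 82 mm across, 97 mm tall, handle at one side; origin at the centre of its underside; loose, a bystander to leave alone.
- tin: low round tin, 86 mm across, 40 mm tall; origin at the centre of its underside; loose, a bystander to leave alone.
- spoon: teaspoon lying flat, 132x26x9 mm; origin at the centre of its underside; loose, a bystander to leave alone.

How it is judged:
By the outcome, as a careful person would: the job done as asked, in the order asked, and still so for the second after the job is handed in, while the arm keeps its last pose, push and grip.
It also fails if it takes over 32 s, if anything falls off the work surface, if the arm or the gripper's body presses on something with over 40 N, if the wrist force passes 120 N, or if a joint passes its speed limit or range.

## Working session

There is one attempt and no reset: what is moved stays moved. The work goes in short steps, Python scripts to look and compute and a tool call to move; the robot and the scene stay as the last step left them, time stands still between calls to the robot, and variables do not carry over. Pictures are saved under pics/ and viewed, at most 10 in all, crops included, and the job is handed in when it is done.

Besides the shell and the picture viewer there is one more tool, called by a JSON object that holds its "name" and its "arguments", one argument or row to a line. servo_tool: Moves the arm, as the interface text tells. Its arguments: {"type":"object","properties":{"motion":{"type":"array","items":{"type":"array","items":{"type":"number"}}},"squeeze":{"type":"number"}},"required":["motion"]}

```bash
mkdir -p pics
python3 - <<'E'
from station import ctrl
import cv2,numpy as np
for n in ["scene","side","wrist"]:
    c=ctrl.camera(n); cv2.imwrite(f"pics/{n}0.png",c["image"][:,:,::-1])
    print(n,{k:(np.round(v,4).tolist() if not isinstance(v,str) else v) for k,v in c.items() if k!="image"})
o=ctrl.get_obs();print(o)
E
```

```text
scene {'fx': 457.7588, 'fy': 457.7588, 'cx': 262.6399, 'cy': 190.9825, 'camera_from_world': [[0.5754, -0.8179, 0.0005, -0.2841], [0.5062, 0.3566, 0.7852, -0.3772], [-0.6424, -0.4515, 0.6192, -1.3817], [0.0, 0.0, 0.0, 1.0]]}
side {'fx': 426.1306, 'fy': 426.1306, 'cx': 255.4591, 'cy': 193.916, 'camera_from_world': [[-0.9843, -0.1763, -0.0062, 0.5557], [0.1341, -0.7704, 0.6233, -0.1273], [-0.1147, 0.6127, 0.782, -1.797], [0.0, 0.0, 0.0, 1.0]]}
wrist {'fx': 297.3186, 'fy': 297.3186, 'cx': 256.8967, 'cy': 187.9404, 'hand_eye': [[-0.0001, 0.9664, 0.257, 0.0747], [1.0, 0.0003, -0.0004, -0.0005], [-0.0005, 0.257, -0.9664, 0.0201], [0.0, 0.0, 0.0, 1.0]]}
{'time_s': 0.15, 'qpos': array([-6.66380246e-02,  3.00335007e-01,  1.52146435e+00,  1.73865094e-05,
        1.32069613e+00, -6.65537214e-02]), 'joint_vel': array([ 0.00185384, -0.00058904, -0.00196142, -0.00088804,  0.00094526,
        0.00060735]), 'tau': array([-2.50185103e-04, -5.31960297e+01, -3.52822959e+01,  7.07691838e-02,
        2.35654798e-02, -3.66386917e-05]), 'ee_pos': array([ 5.49968693e-01, -2.05516007e-05,  4.04210282e-01]), 'eef_rot': array([-3.14069294e+00, -7.68466425e-05,  1.57070768e+00]), 'force': array([0.68849697, 0.17850729, 0.60979322]), 'moment': array([-0.0014848 , -0.02687804,  0.0185899 ]), 'grip_force': 0.0, 'grip_width': 0.09399109311608041}
```

View pics/scene0.png

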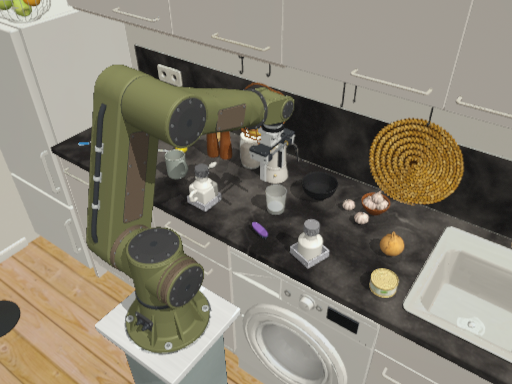

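View pics/side0.png

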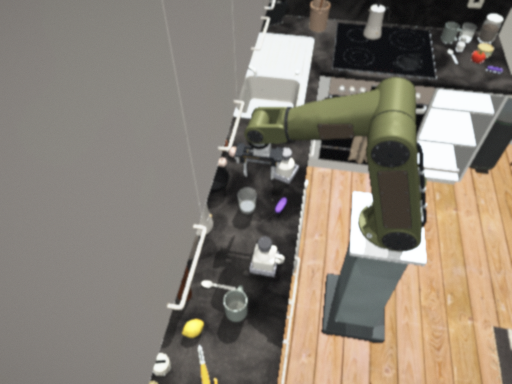

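View pics/wrist0.png

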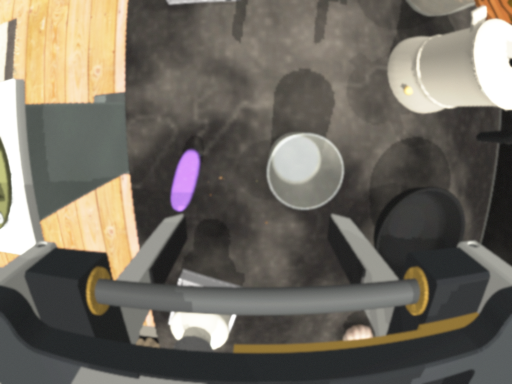

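The scene view shows two containers, near (204,190) and (311,243). The side view shows a white loop on the one at (265,257), so I'll zoom in on both to check.

Run:
```python
import cv2,numpy as np
s=cv2.imread("pics/scene0.png");d=cv2.imread("pics/side0.png")
f=lambda i,x,y:cv2.resize(i[y:y+60,x:x+80],(400,300),interpolation=cv2.INTER_CUBIC)
cv2.imwrite("pics/z1.png",np.vstack([np.hstack([f(s,165,155),f(s,275,210)]),np.hstack([f(d,225,225),f(d,245,140)])]))
```

```text
(no output)
```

View pics/z1.png

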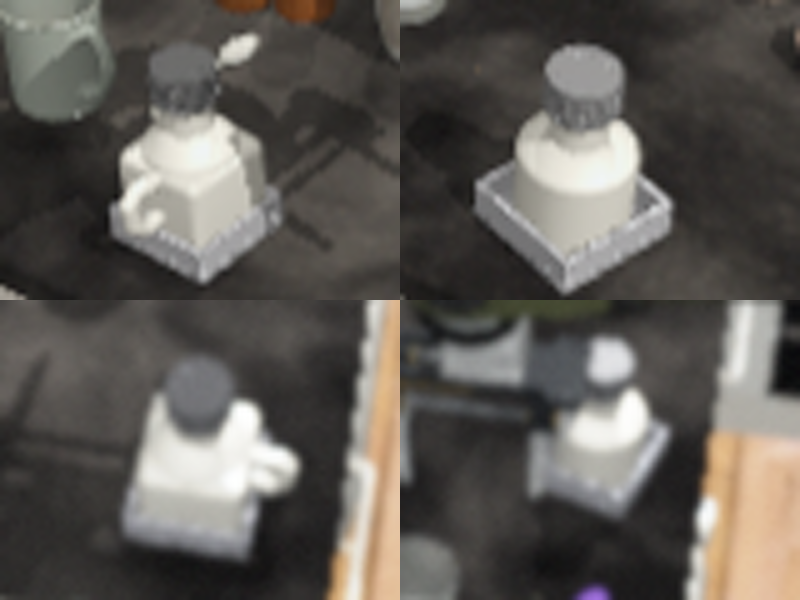

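The jug is the left container, with a square body and a loop handle. Its cap top is at about scene (201.5,167.8) and side (265,241). The round bottle is the right one.

```bash
cat > h.py <<'E'
from station import ctrl
import cv2,numpy as np
def hit(c,u,v,z):
    M=c["camera_from_world"];R,t=M[:3,:3],M[:3,3]
    d=R.T@np.array([(u-c["cx"])/c["fx"],-(v-c["cy"])/c["fy"],-1]);o=-R.T@t
    return o+d*(z-o[2])/d[2]
def wray(c,obs,u,v,z):
    from scipy.spatial.transform import Rotation as Ro
    p=np.array([u-c["cx"],v-c["cy"]]);r=np.hypot(*p);th=r/c["fx"]
    d=np.array([p[0]/r*np.sin(th),-p[1]/r*np.sin(th),-np.cos(th)])
    W=np.eye(4);W[:3,:3]=Ro.from_euler("xyz",obs["eef_rot"]).as_matrix();W[:3,3]=obs["ee_pos"]
    T=W@c["hand_eye"];d=T[:3,:3]@d;o=T[:3,3];return o+d*(z-o[2])/d[2]
E
python3 - <<'E'
from h import *
s=ctrl.camera("scene");d=ctrl.camera("side")
print("cap",hit(s,201.5,167.8,.16),hit(d,265,241,.16))
# tray near corner, left, right corners (top rim .028) in scene
for u,v in [(187,199),(205.5,207.5),(220.5,195)]: print(hit(s,u,v,.028))
print("bottlecap",hit(s,275+585/5,210+70/5,.14))
print("handle",hit(s,165+140/5,155+205/5,.06))
print("glass base, mug",hit(s,276,210,0),hit(s,176,175,0),"white thing",hit(s,212,164,0))
E
```

```text
cap [0.47874895 0.26904089 0.16      ] [0.47935821 0.27149975 0.16      ]
[0.42282933 0.30878835 0.028     ]
[0.42537898 0.21676015 0.028     ]
[0.51688997 0.21829783 0.028     ]
bottlecap [ 0.61772527 -0.43018872  0.14      ]
handle [0.42211623 0.27308558 0.06      ]
glass base, mug [0.59464268 0.0078749  0.        ] [0.53952746 0.48254471 0.        ] white thing [0.69036326 0.41020522 0.        ]
```

{"name": "servo_tool", "arguments": {
  "motion": [
    [0,-1.4,5.4,0,0],
    [0,-2.8,10.8,0,0],
    [0,-4.2,16.2,0,0],
    [0,-5.6,21.6,0,0],
    [0,-7.1,26.9,0,0],
    [0,-7.1,26.9,0,0],
    [0,-7.1,26.9,0,0]
  ]
}}

```text
time_s: 1.12
ee_pos: [0.4791, 0.2688, 0.4045]
eef_rot: [-3.141, 0.0, 1.571]
force: [0.0, -1.1, 0.1]
grip_width: 0.0939
grip_force: 0.0
```

Run:
```python
from h import *
o=ctrl.get_obs();c=ctrl.camera("wrist");im=c["image"];cv2.imwrite("pics/w1.png",im[:,:,::-1]);np.save("w1.npy",im)
print(o["ee_pos"],o["eef_rot"],o["time_s"],o["force"],o["qpos"])
import pickle;c.pop("image");pickle.dump((o,c),open("w1.pkl","wb"))
```

```text
[0.47905951 0.26875075 0.40448525] [-3.14133929e+00  3.11568722e-04  1.57112865e+00] 1.125 [ 0.04921089 -1.09743572  0.05086489] [ 4.44588885e-01  2.98532734e-01  1.52314977e+00 -1.77990172e-04
  1.32027283e+00  4.44300756e-01]
```

View pics/w1.png

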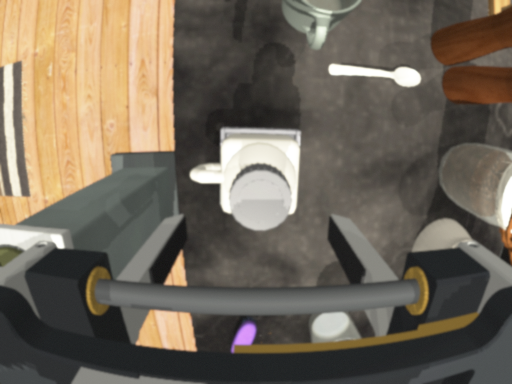

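The wrist view shows the jug with its handle to the left. The cap's light top disc is centred near (261,200), and nothing stands in the way of the fingers.

Run:
```python
from h import *
import pickle
o,c=pickle.load(open("w1.pkl","rb"))
p=wray(c,o,261,200,.16)
print(p)
for u,v in [(231.5,200),(290.5,200),(261,230)]: print(wray(c,o,u,v,.16)-p)
```

```text
[0.48180795 0.27386936 0.16      ]
[-2.33550192e-02 -2.65960789e-05  0.00000000e+00]
[ 2.3421045e-02 -3.9152394e-05  0.0000000e+00]
[ 0.00011676 -0.02571541  0.        ]
```

{"name": "servo_tool", "arguments": {
  "motion": [
    [0,0.1,0.4,-3,0],
    [0,0.1,0.4,-6,0],
    [0,0.1,0.4,-7.7,0],
    [0,0.1,0.4,-7.7,0],
    [0.5,0.1,0.4,-7.7,0],
    [0.6,0.1,0.4,-7.7,0],
    [0.6,0.1,0.4,-7.7,0],
    [0.6,0.1,0.4,-7.7,0],
    [0.6,0.1,0.4,-7.7,0]
  ],
  "squeeze": 15
}}

```text
time_s: 2.3
ee_pos: [0.4803, 0.273, 0.328]
eef_rot: [3.14, -0.0, 1.571]
force: [3.9, -0.3, -0.2]
grip_width: 0.0501
grip_force: 15.0
```

{"name": "servo_tool", "arguments": {
  "motion": [
    [0.8,0.1,0,0,0],
    [0.8,0.1,0,0,0],
    [0.8,0.1,0,0,0],
    [0.8,0.1,0,-0.3,0],
    [0.8,0.1,0,-0.5,0],
    [0.8,0.1,0,-0.6,0],
    [0.8,0.1,0,-0.6,0]
  ],
  "squeeze": 50
}}

```text
time_s: 3.18
ee_pos: [0.4809, 0.273, 0.3222]
eef_rot: [3.141, -0.0, 1.571]
force: [-4.5, -1.7, 10.0]
grip_width: 0.0498
grip_force: 50.0
```

{"name": "servo_tool", "arguments": {
  "motion": [
    [0.8,-0.05,0,0,4],
    [0.8,-0.05,0,0,12],
    [0.8,-0.05,0,0,20],
    [0.8,-0.05,0,0,28],
    [0.8,-0.05,0,0,36],
    [0.8,-0.05,0,0,44],
    [0.8,-0.05,0,0,52],
    [0.8,-0.05,0,0,60],
    [0.8,-0.05,0,0,68],
    [0.8,-0.05,0,0,72],
    [0.8,-0.05,0,0,72]
  ]
}}

```text
time_s: 4.55
ee_pos: [0.4807, 0.2731, 0.3226]
eef_rot: [3.14, 0.002, 2.829]
force: [0.3, -0.5, 9.0]
grip_width: 0.0496
grip_force: 50.0
```

Run:
```python
from h import *
o=ctrl.get_obs();print(o["moment"],o["force"],o["qpos"])
c=ctrl.camera("wrist");cv2.imwrite("pics/w2.png",c["image"][:,:,::-1])
```

```text
[-0.02315512 -0.01545787  0.07287233] [ 0.32694064 -0.48273058  8.97324993] [ 4.50362712e-01  3.86139796e-01  1.60551966e+00 -6.98646275e-05
  1.14770287e+00 -8.07323040e-01]
```

View pics/w2.png

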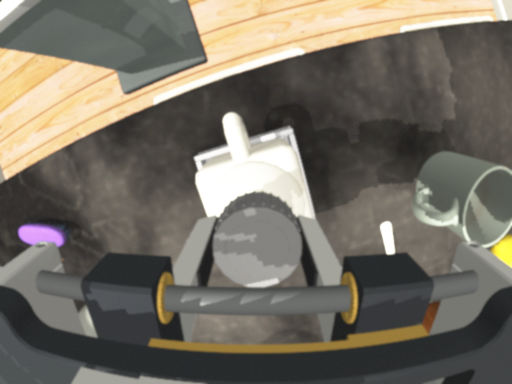

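The cap is held between the pads, around (257,245), and it turned with little resistance. I'll lift it slowly at first.

{"name": "servo_tool", "arguments": {
  "motion": [
    [0.8,0,0,0.4,0],
    [0.8,0,0,0.8,0],
    [0.8,0,0,1.3,0],
    [0.8,0,0,1.8,0],
    [0.8,0,0,1.8,0]
  ]
}}

```text
time_s: 5.22
ee_pos: [0.4805, 0.273, 0.34]
eef_rot: [3.141, 0.0, 2.827]
force: [1.9, -0.4, 0.5]
grip_width: 0.0497
grip_force: 50.0
```

{"name": "servo_tool", "arguments": {
  "motion": [
    [0.8,0,0,1,0],
    [0.8,0,0,2.5,0],
    [0.8,0,0,4,0],
    [0.8,0,0,5.5,0],
    [0.8,0,0,6.5,0],
    [0.8,0,0,6.9,0],
    [0.8,0,0,6.9,0],
    [0.8,0,0,6.9,0],
    [0.8,0,0,6.9,0]
  ]
}}

```text
time_s: 6.35
ee_pos: [0.4805, 0.273, 0.4083]
eef_rot: [-3.141, -0.0, 2.827]
force: [-0.2, -0.5, -0.2]
grip_width: 0.0492
grip_force: 50.0
```

Run:
```python
from h import *
o=ctrl.get_obs();print(o["time_s"],o["ee_pos"],o["force"],o["grip_force"])
a=ctrl.camera("wrist")["image"];s=ctrl.camera("scene")
d=ctrl.camera("side")
f=lambda i,x,y,w=80,h=60:cv2.resize(i[y:y+h,x:x+w],(400,300),interpolation=cv2.INTER_CUBIC)
cv2.imwrite("pics/f.png",np.vstack([np.hstack([f(a,0,0,512,384),f(s["image"],165,145)]),np.hstack([f(d["image"],225,215),f(s["image"],130,130,160,120)])])[:,:,::-1])
```

```text
6.35 [0.48050255 0.27300687 0.40825084] [-0.23951363 -0.47664513 -0.15506809] 49.99409853480756
```

View pics/f.png

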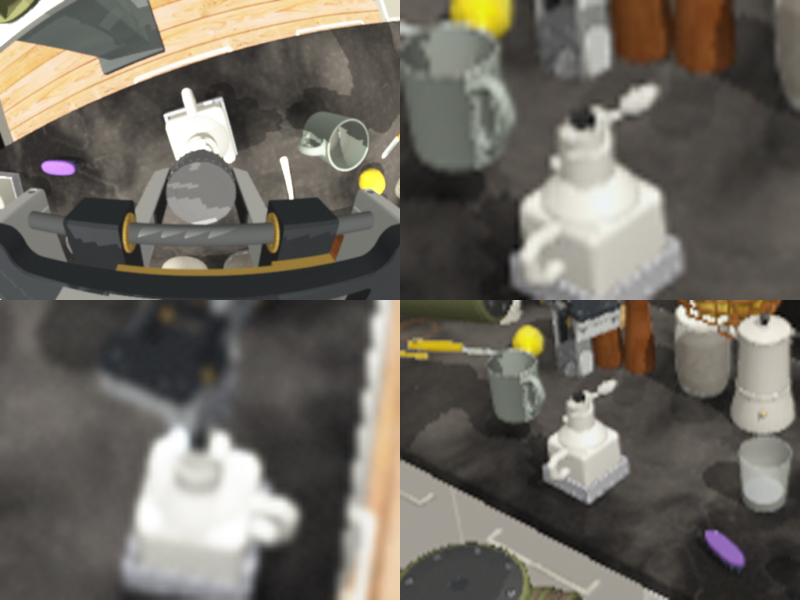

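The neck is open, with the black disc visible at scene (201,168). In the wrist view the cap is still level between the pads, at about (256,243), so it hasn't slipped. It was lifted straight up, and nothing else has been disturbed.

```bash
python3 -c "
from station import ctrl
print(ctrl.hand_in())"
```

```text
the job is handed in; nothing more can be done
None
```

The jug is open: I pressed its cap down, turned it about 72° counter-clockwise and lifted it off, and the job is handed in with the gripper holding it level about 6 cm above the neck; the round bottle and the other things were not touched.

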